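# Roll a glued lino block through the press and stand it to dry

### The arm

A 6-joint arm with a two-finger parallel gripper is mounted at the origin on the work surface. World frame = base frame: x ahead of the robot, y to its left, z up, the work surface at z = 0. Lengths are in m, angles in rad, forces in N, time in s.
With the tool pointing down it reaches from about 0.25 to 0.775 m from the base axis. Payload 4 kg.
Tool frame: the origin (TCP) lies on the centre line of the jaws, within the pads' length; the fingertips stand 11 mm ahead of it and the grasp point (between the pads) lies 8 mm behind it (robot.tip_extent is the distance from the TCP to the fingertips, in m); z points along the fingers, y is the line along which they close (so a half turn about z gives the same grasp; the last joint's range is limited). The gripper opens to 85 mm and grips with 20 to 120 N. Pads are 22 mm wide; open, the fingers measure 114 mm over their backs; the gripper's body (76 mm by 85 mm) begins 54 mm behind the grasp point. The pads swing forward as they close: fully open they stand 13 mm farther back than shut.
Start: joints at [1.174, 0.087, 1.371, -0, 1.684, -0.103], TCP at [0.159, 0.526, 0.242] pointing down, gripper open.
Joint ranges: [-3.1, 3.1], [-0.76, 2.03], [0.27, 2.55], [-1.08, 4.22], [0.17, 2.65], [-2.57, 2.57]. Speed limits (rad/s): [2.79, 2.79, 3.14, 3.14, 3.14, 3.14].

### API

Orientations are given as a unit quaternion [w, x, y, z].
In Python, from cell import robot gives the robot as it stands. The module is installed in compiled form; this text tells all that it offers.
- The arm moves only by the tool servo_tool, never from a script. Its argument "motion" is a list of rows, each a list of 7 numbers: the shift along the tool's x, y, z in mm, then the turn, a rotation vector about the tool's x, y, z in rad, then the opening in per cent of the stroke, from 0 (shut) to 100 (fully open). A call has 1 to 20 rows; each row shifts and turns the commanded pose from where the row before left it, along the tool's axes as they then stand; what a row does not reach is not made up. A row lasts 1/10 s, in which the tool goes at most 50 mm and 8.59 degrees, less where a joint would pass 70% of its speed; a pose out of reach is approached as far as the arm can. A call with a gripper value outside its range is refused whole. The fingers move at their own pace and stop on an object; "grip_force" is the grip in N (left out, the last holds). Time passes only in rows, so rows that do not move let the fingers close. It gives the time, the measured TCP pose, the force, the opening and the grip force at its end, in the units of the state.
- robot.read_state(): the state, without advancing time (a new reading comes with each control period).
- robot.get_image(name): name is "side" or "top" or "wrist"; returns the picture (400x640x3 uint8, blue, green, red); there is no depth.
- robot.calibration(name): a dict with "mtx" (3x3 intrinsics, pixels), "world_to_cam" (4x4, takes a point from world to camera coordinates); the wrist camera has in their place "mount" (4x4, takes a point from camera to tool coordinates, whose origin is the TCP and whose axes are the flange's). Camera axes: x right, y down, z forward; pixel columns grow to the right and rows downward; lengths in m; the calibration is good to about 2 mm. A picture is of the moment at which its call begins: read the wrist's pose just before it. calibration takes no time and is no camera call.
- robot.sign_off(): hands the job in; it is judged then, once.
The state is a dict: "clock": time; "q": joint angles; "joint_velocities": joint speeds; "effort": joint torques, N m; "position": TCP position; "eef_rot": TCP orientation; "force": force on the tool from outside, world axes, zero at the start; "wrist_torque": the same for the moment, N m; "gripper_width": finger opening in m; "gripper_force": force on a finger pad.
Only numpy, scipy, OpenCV 4.12 (cv2) and the standard library are available. Lean on these libraries where they do the work, as an engineer would, in place of code of your own. Each camera call takes 0.05 s, during which the arm holds its last target. There are 200 camera calls.

### The job

The freshly glued lino block is started in the roller press: wind the crank clockwise (as seen from the robot) until the block has come right through and is clear of the rollers, and do not handle the block while it is still between them. Then take it off the feed table and stand it on end in the empty slot of the drying rack, lowered all the way to the bottom rather than dropped, and let go. Leave the block already drying, the ink jar, the pen cup and the brayer where they are.

Things in the scene. Friction and masses are not known exactly. Their poses are not given: they have to be found in the camera images.
- press: Fixed mint-green hand roller press, 130 (x) x 116 (y) x 182 mm tall. Origin: centre of its underside on the desk; z up. Crank on the -x side (towards the robot); the block travels along +y. Two rollers 28 mm thick, axes along x at y = 0. Cheeks and a bridge over them fill |y| < 50 mm: a block just through still has its tail under the bridge, so draw it out along +y before lifting.
- crank (a joint): Crank angle, rad: 0 with the handle straight up, growing clockwise as seen from the robot, no end stops; stays where left. It turns the upper roller directly: the block moves about 14 mm per rad (88 mm a turn) to the press's +y and needs a little over one full turn. Winding on after the block is clear does no harm. About 2 to 5 N at the handle turns it.
- crank_grip (a point): Middle of the black crank handle: a free-turning sleeve 24 mm thick, 76 mm long, along the press's x, so it can be pinched across and carried round with the gripper's tilt unchanged. It is 122 mm to the -x side of the press's centre; the crank arm (10 mm thick) turns 46 mm nearer the press: lean the gripper back towards the robot about 25 degrees to clear it.
- crank_hub (a point): Centre of the circle that crank_grip runs on: on the crank's axis, level with the middle of the handle. The circle lies in the press's y-z plane, radius 70 mm; the hub is 117 mm above the desk.
- block: Lino block: plywood with grey-blue lino face, 66 (x) x 120 (y) x 18 mm (z), 80 to 170 g. Origin at its centre; z normal to the lino. Starts flat, lino up, y along the feed, its leading 18 to 30 mm past the rollers. Clear when its centre is about 60 mm to the press's +y side of the nip, flat on that feed table. Stands by itself on either end on the desk.
- rack: Fixed drying rack of pale wood, 150 (x) x 100 mm (y). Origin: centre of its underside; z up. Floor 12 mm thick; two end cheeks at y = +-44 mm, 100 mm tall, 78 mm clear between them; dowels 6 mm thick along y at heights 30 and 64 mm make two slots 26 mm clear in x: at x = -35 mm (empty) and x = +35 mm (holds the dry block).
- slot (a point): Middle of the floor of the empty slot (rack x = -35 mm, y = 0, z = 12 mm), axes as the rack. The slot is 26 mm clear in x and 78 mm in y. A block standing right down in it has its centre 60 mm above this point and shows 32 mm above the cheeks.
- dry_block: A finished block with a brick-red lino face, the same size, standing on end (120 mm tall, 18 mm in the rack's x) in the other slot. Origin at its centre. Leave it.
- ink_jar: Amber glass ink jar with a black cap, 58 mm across, 72 mm tall. Origin: centre of its underside. Leave it.
- pen_cup: White cup of pens and brushes, 72 mm across, 180 mm tall with the pens. Origin: centre of its underside. Leave it.
- brayer: Ink roller lying on the desk: black rubber roller 32 mm thick and 60 mm wide along its y at the origin, wooden handle to 120 mm along -x. Leave it.
- nip (a point): On the press, between the rollers (y = 0) at the height of the feed tables' flat tops, 85 mm above the desk (the one on the +y side is 1 mm lower); axes as the press. The two cream feed tables are 86 mm wide in x, without rims, and run from |y| = 18 to 190 mm on both sides.
There are look-alikes about, which are no part of the job. Leave any purple look-alike of the block alone.

How it is judged:
By the outcome, as a careful person would: the job done as asked, in the order asked, and still so for the second after the job is handed in, with the robot touching nothing.
It also fails if it takes over 72 s, if anything falls off the work surface, if the arm or the gripper's body presses on something with over 40 N, if the wrist force passes 120 N, or if a joint passes its speed limit or range.

## Working session

There is one attempt and no reset: what is moved stays moved. The work goes in short steps, Python scripts to look and compute and a tool call to move; the robot and the scene stay as the last step left them, time stands still between calls to the robot, and variables do not carry over. Pictures are saved under pics/ and viewed, at most 10 in all, crops included, and the job is handed in when it is done.

Besides the shell and the picture viewer there is one more tool, called after "Call:" by a JSON object that holds its "name" and its "arguments". servo_tool: Moves the arm, as the interface text tells. Its arguments: {"type":"object","properties":{"motion":{"type":"array"},"grip_force":{"type":"number"}},"required":["motion"]}

```bash
mkdir -p pics; python3 - <<'E'
from cell import robot
import cv2,numpy as np
s=robot.read_state();print(s)
for n in("side","top","wrist"):
    cv2.imwrite(f"pics/{n}0.png",robot.get_image(n))
    print(n,robot.calibration(n))
print(robot.tip_extent)
E
```

```text
{'clock': 0.0, 'q': array([ 1.17387279e+00,  8.79683347e-02,  1.37231455e+00,  1.58949337e-05,
        1.68357869e+00, -1.03119700e-01]), 'joint_velocities': array([-1.17147853e-03,  6.96486248e-05,  6.11130816e-05, -3.37185505e-04,
        1.50295004e-03, -2.89564199e-04]), 'effort': array([ 2.15208573e-03, -3.51886117e+01, -3.13262129e+01, -1.04493602e-04,
        1.12200034e-02, -4.75856964e-06]), 'position': array([0.15909892, 0.52597949, 0.24110122]), 'eef_rot': array([-2.88345039e-04,  1.46373159e-01,  9.89228796e-01, -1.09722810e-03]), 'force': array([0.30856887, 0.42536149, 0.14269306]), 'wrist_torque': array([-0.00682094,  0.03639519, -0.01791451]), 'gripper_force': 0.0, 'gripper_width': 0.08531492810934138}
side {'mtx': array([[382.22848091,   0.        , 317.09240257],
       [  0.        , 382.22848091, 194.51070696],
       [  0.        ,   0.        ,   1.        ]]), 'world_to_cam': array([[-0.94606603, -0.32394175,  0.00456249,  0.58436223],
       [-0.26355393,  0.76136178, -0.59234075,  0.25704391],
       [ 0.1884102 , -0.56159592, -0.80567463,  1.099244  ],
      
[... 311 characters left out ...]
.96698528, -0.11081521, -0.22947648,  0.65695838],
       [ 0.22832847,  0.02311432, -0.97330973,  1.07094839],
       [ 0.        ,  0.        ,  0.        ,  1.        ]])}
wrist {'mtx': array([[277.58609384,   0.        , 313.32538321],
       [  0.        , 277.58609384, 201.41475379],
       [  0.        ,   0.        ,   1.        ]]), 'mount': array([[-3.90469256e-04, -9.65925841e-01, -2.58818697e-01,
         6.68386311e-02],
       [ 9.99999865e-01, -2.88292369e-04, -4.32735949e-04,
         1.03815869e-04],
       [ 3.43375381e-04, -2.58818831e-01,  9.65925823e-01,
        -1.30531234e-01],
       [ 0.00000000e+00,  0.00000000e+00,  0.00000000e+00,
         1.00000000e+00]])}
0.011
```

View pics/top0.png

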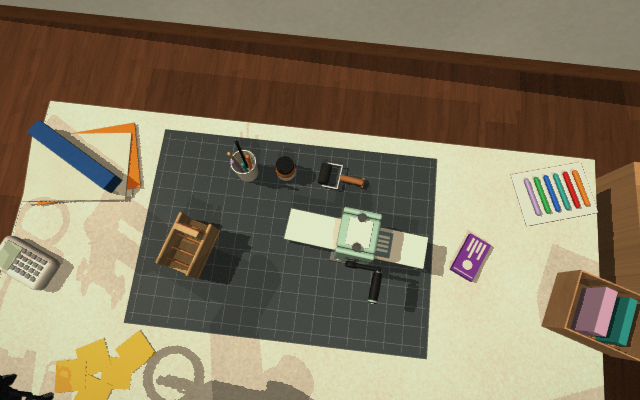

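View pics/side0.png

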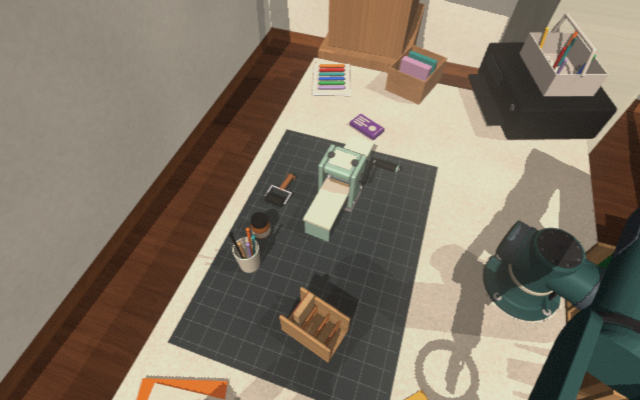

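The top view shows the press at (358,235) with its crank handle at (375,285) below it. Feed tables run from (288,225) to (425,250), and the block is just right of the press at (384,243). The rack is at (188,245), cup (243,163), jar (286,168) and brayer (340,178). 

Things that could be taken for the block: the grey-blue slab at (384,243), which fits since it is in the press; the purple card at (470,257); the pink and teal blocks in the box at (600,315); and the blue ruler at (75,157). Next is a close crop to check the choice.

```bash
python3 - <<'E'
import cv2,numpy as np
t=cv2.imread("pics/top0.png");s=cv2.imread("pics/side0.png")
a=cv2.resize(t[200:310,278:438],(800,550),interpolation=cv2.INTER_CUBIC)
cv2.imwrite("pics/c1.png",a)
b=cv2.resize(t[200:290,145:230],(400,424),interpolation=cv2.INTER_CUBIC)
c=cv2.resize(s[280:370,270:355],(400,424),interpolation=cv2.INTER_CUBIC)
cv2.imwrite("pics/c2.png",np.hstack([b,c]))
E
```

```text
(no output)
```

View pics/c1.png

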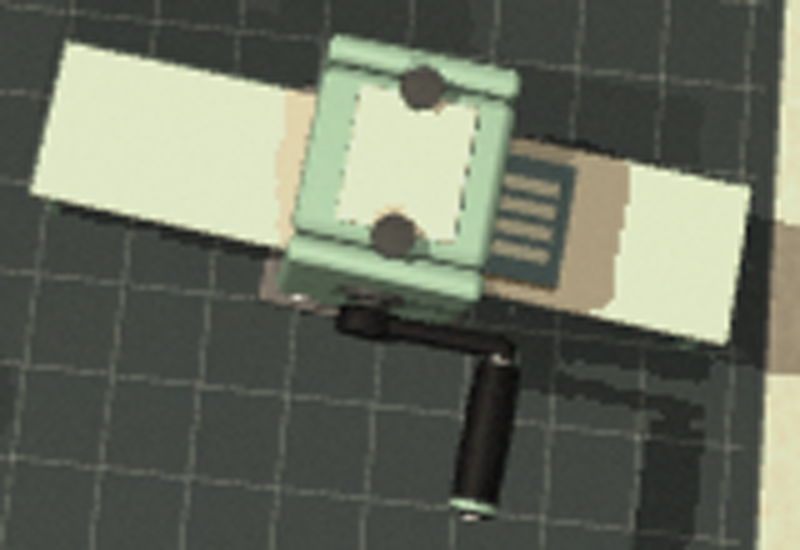

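View pics/c2.png

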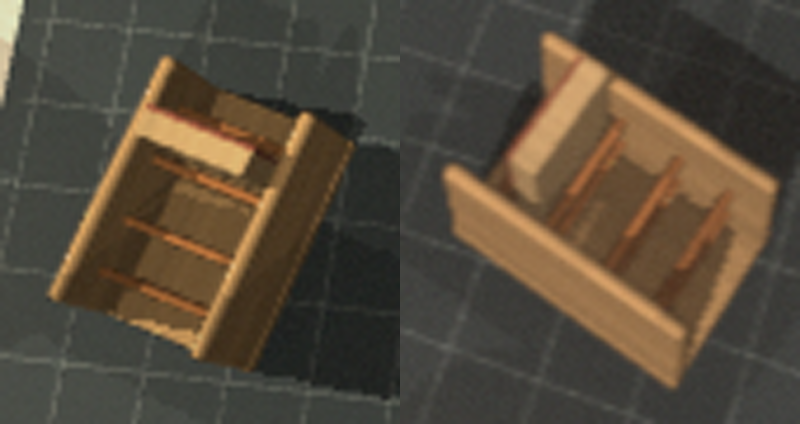

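The slab in the press has a grey-blue face with a printed motif and y along the feed, so it is the block. It shows at crop (530,220), on the right (-y) side of the bridge. The crank points right and slightly up, with the handle from (497,355) to (473,510). The rack's dry block sits in the upper slot. The empty slot lies between the two lower dowels, at crop (165,265) in the left half.

```bash
cat > h.py <<'E'
import numpy as np
from cell import robot
from scipy.optimize import least_squares
def proj(n,P):
    c=robot.calibration(n);P=np.atleast_2d(P)
    p=P@c["world_to_cam"][:3,:3].T+c["world_to_cam"][:3,3]
    p=p@c["mtx"].T
    return p[:,:2]/p[:,2:]
def W(p,L):
    L=np.atleast_2d(L);c,s=np.cos(p[2]),np.sin(p[2])
    return np.c_[p[0]+c*L[:,0]-s*L[:,1],p[1]+s*L[:,0]+c*L[:,1],L[:,2]]
def fit(obs,x0):
    f=lambda p:np.concatenate([(proj(n,W(p,L))-uv).ravel() for n,L,uv in obs])
    r=least_squares(f,x0,loss='soft_l1');return r.x,r.fun
E
python3 - <<'E'
from h import *
A=lambda u,o,s:(np.array(u)+.5)/s-.5+np.array(o)
pr,f=fit([("top",np.array([[.043,.19,.084],[-.043,.19,.084],[.043,-.19,.085],[-.043,-.19,.085]]),A([(65,42),(32,192),(750,186),(727,344)],(278,200),5))],[.45,-.1,0])
print("press",pr.round(4),f.round(1))
# crank grip
g=A([(484,434)],(278,200),5)
for a in np.arange(0.2,2.8,.2):
    print(round(a,1),(proj("top",W(pr,[-.122,-.07*np.sin(a),.117+.07*np.cos(a)]))-g).round(1), proj("side",W(pr,[-.122,-.07*np.sin(a),.117+.07*np.cos(a)])).round(0))
s=400/85
X=.075;L=np.array([[X,.044,.1],[-X,.044,.1],[X,-.044,.1],[-X,-.044,.1]])
rk,f=fit([("top",L,A([(168,62),(57,293),(304,118),(204,352)],(145,200),s)),("side",L,A([(52,172),(280,335),(147,42),(370,187)],(270,280),s))],[.3,.35,-.3])
print("rack",rk.round(4),f.round(1)); print("slot",W(rk,[-.035,0,.012]))
E
```

```text
press [ 0.5858 -0.1408 -0.0998] [ 0.2 -0.1 -0.4  0.2  0.3  0.1 -0.1 -0.2]
0.2 [[-18.9  -4.8]] [[383. 166.]]
0.4 [[-13.6  -3.5]] [[385. 164.]]
0.6 [[-8.9 -2.3]] [[385. 162.]]
0.8 [[-5.  -1.2]] [[386. 162.]]
1.0 [[-2.1 -0.2]] [[387. 162.]]
1.2 [[-0.2  0.5]] [[387. 164.]]
1.4 [[0.5 1. ]] [[386. 166.]]
1.6 [[0.2 1.3]] [[386. 168.]]
1.8 [[-1.2  1.4]] [[385. 172.]]
2.0 [[-3.6  1.2]] [[384. 175.]]
2.2 [[-6.8  0.8]] [[383. 179.]]
2.4 [[-10.7   0.2]] [[381. 183.]]
2.6 [[-15.1  -0.6]] [[380. 187.]]
rack [ 0.5171  0.3151 -0.2619] [-0.3 -1.6 -1.7  1.3  0.5 -1.8 -2.6  1.2 -1.4 -1.2  1.4 -0.2 -0.9 -1.6
  1.7  0.1]
slot [[0.48327761 0.32417889 0.012     ]]
```

```bash
cat >> h.py <<'E'
from scipy.spatial.transform import Rotation as Ro
PR=np.array([.5858,-.1408,-.0998])
def tool(y_bearing,tilt):  # tool y horizontal at bearing; z = down leaned: + tilt about tool y
    y=np.array([np.cos(y_bearing),np.sin(y_bearing),0]);z=np.array([0,0,-1.])
    return Ro.from_matrix(np.c_[np.cross(y,z),y,z])*Ro.from_rotvec([0,tilt,0])
def cur():
    s=robot.read_state();w,x,y,z=s["eef_rot"];return s,np.array(s["position"]),Ro.from_quat([x,y,z,w])
def delta(R,grasp,back=0.):
    """rotation first (rotvec in tool axes), then shift in final tool axes, mm"""
    s,p,R0=cur();z=R.as_matrix()[:,2]
    t=np.asarray(grasp)+z*(.008-back)
    print("rot",(R0.inv()*R).as_rotvec().round(3),"shift mm",(R.inv().apply(t-p)*1e3).round(1),"tcp target",t.round(3))
def grip(a,p=PR): return W(p,[-.122,-.07*np.sin(a),.117+.07*np.cos(a)])[0]
E
python3 - <<'E'
from h import *
R=tool(np.pi/2+PR[2],-.436)
print(grip(1.3)); delta(R,grip(1.3),.1)
print(R.inv().apply([0,0,1]))
E
```

```text
[ 0.45768681 -0.19575806  0.13572492]
rot [-0.044 -0.435 -0.191] shift mm [-289.8 -688.5  159.6] tcp target [ 0.419 -0.192  0.219]
[-0.42231706  0.         -0.90644818]
```

Call:
{"name": "servo_tool", "arguments": {"motion": [[0,0,0,-0.015,-0.145,-0.064,100],[0,0,0,-0.015,-0.145,-0.064,100],[0,0,0,-0.015,-0.145,-0.064,100],[-18,-43,10,0,0,0,100],[-18,-43,10,0,0,0,100],[-18,-43,10,0,0,0,100],[-18,-43,10,0,0,0,100],[-18,-43,10,0,0,0,100],[-18,-43,10,0,0,0,80],[-18,-43,10,0,0,0,70],[-18,-43,10,0,0,0,70],[-18,-43,10,0,0,0,70],[-18,-43,10,0,0,0,70],[-18,-43,10,0,0,0,70],[-18,-43,10,0,0,0,70],[-18,-43,10,0,0,0,70],[-18,-43,10,0,0,0,70],[0,0,0,0,0,0,70],[0,0,0,0,0,0,70]]}}

```text
clock: 2.05
position: [0.3726, -0.085, 0.2115]
eef_rot: [0.201, 0.056, 0.978, -0.008]
force: [-1.1, 0.4, -0.2]
gripper_width: 0.0595
gripper_force: 0.0
```

```bash
cat >> h.py <<'E'
import cv2,json
def wproj(P,pose=None):
    p,R=pose;c=robot.calibration("wrist");M=c["mount"]
    X=R.inv().apply(np.atleast_2d(P)-p); X=(X-M[:3,3])@M[:3,:3]; X=X@c["mtx"].T
    return X[:,:2]/X[:,2:]
def wlook(name):
    s,p,R=cur();im=robot.get_image("wrist");cv2.imwrite(f"pics/{name}.png",im)
    json.dump([list(p),list(R.as_quat())],open(f"pics/{name}.json","w"))
    json.dump([list(s["q"]),list(p),list(R.as_quat())],open("log.jsonl","a"));open("log.jsonl","a").write("\n")
    return im,(p,R)
E
python3 - <<'E'
from h import *
im,pose=wlook("w1"); s,p,R=cur(); print(p,s["q"],s["gripper_width"],s["force"])
delta(tool(np.pi/2+PR[2],-.436),grip(1.3),.1)
for a in (1.1,1.3,1.5): print(a,wproj([grip(a)],pose).round(0))
E
```

```text
[ 0.37273801 -0.08353389  0.21175189] [-0.49958315 -0.60765272  2.02131695  0.15940658  1.35352971 -1.96383289] 0.05968891380554058 [ 0.28380302 -0.23585287 -0.13656725]
rot [ 0.001 -0.029 -0.012] shift mm [ -54.6 -103.2   17.3] tcp target [ 0.419 -0.192  0.219]
1.1 [[208. 277.]]
1.3 [[207. 265.]]
1.5 [[208. 254.]]
```

View pics/w1.png

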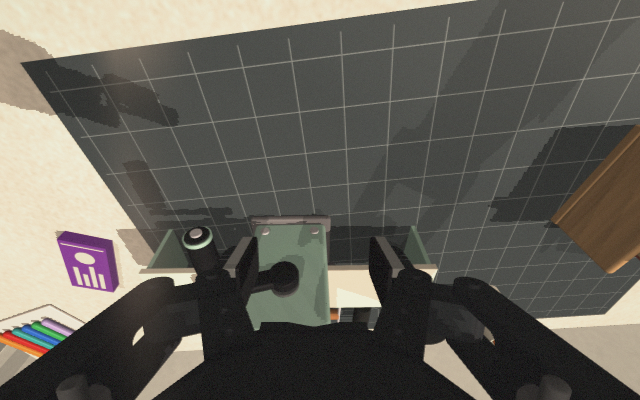

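The wrist view shows the handle's free end at (198,240), the handle running down to about (212,290), and the hub boss at (285,278). The predicted handle middle for 1.3 rad, (207,265), lies on the handle.

```bash
python3 - <<'E'
from h import *
p,q=json.load(open("pics/w1.json"));pose=(np.array(p),Ro.from_quat(q))
for a in (1.1,1.2,1.3,1.4,1.5): print(a,wproj(W(PR,[-.16,-.07*np.sin(a),.117+.07*np.cos(a)]),pose).round(1))
print("hub",wproj(W(PR,[[-.071,0,.117],[-.066,0,.117]]),pose).round(0))
R=tool(np.pi/2+PR[2],-.436)
delta(R,grip(1.3),.06);delta(R,grip(1.3),0)
E
```

```text
1.1 [[196.6 248.4]]
1.2 [[195.7 242.8]]
1.3 [[195.7 237.2]]
1.4 [[196.5 231.6]]
1.5 [[198.  226.2]]
hub [[284. 281.]
 [284. 283.]]
rot [ 0.001 -0.029 -0.012] shift mm [ -54.6 -103.2   57.3] tcp target [ 0.436 -0.194  0.183]
rot [ 0.001 -0.029 -0.012] shift mm [ -54.6 -103.2  117.3] tcp target [ 0.461 -0.196  0.128]
```

Call:
{"name": "servo_tool", "arguments": {"motion": [[-18,-34,6,0,-0.029,-0.012,70],[-18,-34,6,0,0,0,70],[-18,-34,6,0,0,0,70],[0,0,0,0,0,0,70],[0,0,25,0,0,0,70],[0,0,25,0,0,0,70],[0,0,25,0,0,0,70],[0,0,25,0,0,0,70],[0,0,0,0,0,0,70],[0,0,0,0,0,0,70]]}}

```text
clock: 3.1
position: [0.4615, -0.1924, 0.1277]
eef_rot: [0.216, 0.046, 0.975, -0.01]
force: [0.6, 1.0, 0.4]
gripper_width: 0.0596
gripper_force: 0.0
```

```bash
python3 - <<'E'
from h import *
s,p,R=cur(); print(p,s["q"],s["gripper_width"],s["force"])
delta(tool(np.pi/2+PR[2],-.436),grip(1.27),0)
E
```

```text
[ 0.46148108 -0.19243781  0.12770581] [-0.65173041 -0.24097273  1.96652008  0.26065398  1.05433637 -2.21636354] 0.05955520321625828 [0.57380348 0.96106438 0.41314546]
rot [0.003 0.    0.005] shift mm [-1.1 -3.1 -2.5] tcp target [ 0.461 -0.196  0.13 ]
```

Call:
{"name": "servo_tool", "arguments": {"motion": [[-1,-3,-2,0,0,0,60],[0,0,0,0,0,0,30],[0,0,0,0,0,0,15],[0,0,0,0,0,0,10],[0,0,0,0,0,0,10],[0,0,0,0,0,0,10]], "grip_force": 45}}

```text
clock: 3.7
position: [0.4614, -0.1978, 0.1302]
eef_rot: [0.217, 0.048, 0.975, -0.01]
force: [1.8, 3.5, 0.5]
gripper_width: 0.0224
gripper_force: 44.1
```

```bash
python3 - <<'E'
from h import *
s,p,R=cur(); g=p-.008*R.as_matrix()[:,2];print(p,s["gripper_width"],s["force"],s["gripper_force"])
l=Ro.from_euler('z',-PR[2]).apply(g-[PR[0],PR[1],0]);print("grasp in press",l.round(4),"angle",np.arctan2(-l[1],l[2]-.117),np.hypot(l[1],l[2]-.117))
a0=1.27;b=np.array([grip(a0+.25*i) for i in range(42)])
d=R.inv().apply(np.diff(b,axis=0))*1e3
for i in range(41):print(i,(a0+.25*(i+1)).__round__(2),d[i].round(0).astype(int).tolist())
print(d[:25].sum(0),d[:25].round().sum(0))
E
```

```text
[ 0.46136626 -0.19775154  0.13019486] 0.02238325325157136 [1.77122363 3.45968394 0.54499612] 44.08820629119873
grasp in press [-0.1215 -0.0691  0.1374] angle 1.2831120525424144 0.07203700130808915
0 1.52 [7, -3, 16]
1 1.77 [7, 1, 16]
2 2.02 [7, 6, 15]
3 2.27 [6, 9, 13]
4 2.52 [5, 13, 11]
5 2.77 [4, 15, 8]
6 3.02 [2, 17, 4]
7 3.27 [0, 17, 0]
8 3.52 [-2, 17, -4]
9 3.77 [-4, 15, -8]
10 4.02 [-5, 13, -11]
11 4.27 [-6, 9, -13]
12 4.52 [-7, 5, -15]
13 4.77 [-7, 1, -16]
14 5.02 [-7, -3, -16]
15 5.27 [-7, -7, -14]
16 5.52 [-6, -11, -12]
17 5.77 [-4, -14, -9]
18 6.02 [-3, -16, -6]
19 6.27 [-1, -17, -2]
20 6.52 [1, -17, 2]
21 6.77 [3, -16, 6]
22 7.02 [4, -14, 9]
23 7.27 [6, -11, 12]
24 7.52 [7, -8, 14]
25 7.77 [7, -4, 15]
26 8.02 [7, 1, 16]
27 8.27 [7, 5, 15]
28 8.52 [6, 9, 14]
29 8.77 [5, 12, 11]
30 9.02 [4, 15, 8]
31 9.27 [2, 17, 4]
32 9.52 [0, 17, 0]
33 9.77 [-2, 17, -3]
34 10.02 [-3, 16, -7]
35 10.27 [-5, 13, -10]
36 10.52 [-6, 10, -13]
37 10.77 [-7, 6, -15]
38 11.02 [-7, 2, -16]
39 11.27 [-7, -3, -16]
40 11.52 [-7, -7, -15]
[-0.93704986  0.72651793 -1.99745104] [0. 1. 0.]
```

Call:
{"name": "servo_tool", "arguments": {"motion": [[7,-3,16,0,0,0,10],[7,1,16,0,0,0,10],[7,6,15,0,0,0,10],[6,9,13,0,0,0,10],[5,13,11,0,0,0,10],[4,15,8,0,0,0,10],[0,0,0,0,0,0,10]]}}

```text
clock: 4.4
position: [0.4668, -0.1531, 0.0481]
eef_rot: [0.217, 0.045, 0.975, -0.007]
force: [-29.0, 20.3, 44.1]
gripper_width: 0.0224
gripper_force: 50.5
```

```bash
cat >> h.py <<'E'
def chk():
    s,p,R=cur(); g=p-.008*R.as_matrix()[:,2];print(p.round(4),s["q"].round(2),s["gripper_width"],s["force"].round(1),s["gripper_force"])
    l=Ro.from_euler('z',-PR[2]).apply(g-[PR[0],PR[1],0]);print("in press",l.round(4),"angle",np.arctan2(-l[1],l[2]-.117),np.hypot(l[1],l[2]-.117))
    json.dump([list(s["q"]),list(p),list(R.as_quat())],open("log.jsonl","a"));open("log.jsonl","a").write("\n")
E
python3 -c "
from h import *
chk()"
```

```text
[ 0.4668 -0.1531  0.0481] [-0.56 -0.18  2.09  0.26  0.85 -2.17] 0.022440581892129854 [-29.   20.3  44.1] 50.507585406303406
in press [-0.1206 -0.0242  0.0554] angle 2.767184932426713 0.06619593428765382
```

Call:
{"name": "servo_tool", "arguments": {"motion": [[-2,-1,-4,0,0,0,10],[0,0,0,0,0,0,10]]}}

```text
clock: 4.6
position: [0.4661, -0.1567, 0.0502]
eef_rot: [0.217, 0.047, 0.975, -0.009]
force: [-14.3, 13.2, 22.8]
gripper_width: 0.0226
gripper_force: 47.4
```

```bash
python3 -c "
from h import *
chk()"
```

```text
[ 0.4661 -0.1567  0.0502] [-0.57 -0.18  2.08  0.26  0.86 -2.17] 0.022620762095530687 [-14.3  13.2  22.8] 47.410903573036194
in press [-0.1209 -0.0278  0.0574] angle 2.705038637134916 0.06575002466537713
```

Call:
{"name": "servo_tool", "arguments": {"motion": [[-2,1,-4,0,0,0,10],[2,17,4,0,0,0,10],[0,17,0,0,0,0,10],[-2,17,-4,0,0,0,10],[-4,15,-8,0,0,0,10],[-5,13,-11,0,0,0,10],[-6,9,-13,0,0,0,10],[-7,5,-15,0,0,0,10],[0,0,0,0,0,0,10]]}}

```text
clock: 5.5
position: [0.4752, -0.0611, 0.1039]
eef_rot: [0.216, 0.047, 0.975, -0.007]
force: [1.6, 13.6, -1.6]
gripper_width: 0.0224
gripper_force: 47.8
```

```bash
python3 -c "
from h import *
chk()"
```

```text
[ 0.4752 -0.0611  0.1039] [-0.31 -0.29  2.05  0.12  0.96 -1.83] 0.022357553600165447 [ 1.6 13.6 -1.6] 47.82884895801544
in press [-0.1213  0.0682  0.1112] angle -1.6558253604678697 0.06842113465064792
```

Call:
{"name": "servo_tool", "arguments": {"motion": [[-7,2,-16,0,0,0,10],[-7,-3,-16,0,0,0,10],[-7,-7,-14,0,0,0,10],[-6,-11,-12,0,0,0,10],[-4,-14,-9,0,0,0,10],[-3,-16,-6,0,0,0,10],[-1,-17,-2,0,0,0,10],[1,-17,2,0,0,0,10],[3,-16,6,0,0,0,10],[4,-14,9,0,0,0,10],[6,-11,12,0,0,0,10],[0,0,0,0,0,0,10]]}}

```text
clock: 6.7
position: [0.4624, -0.1889, 0.1519]
eef_rot: [0.216, 0.049, 0.975, -0.01]
force: [5.5, 1.2, -4.7]
gripper_width: 0.0223
gripper_force: 47.2
```

```bash
python3 -c "
from h import *
chk()"
```

```text
[ 0.4624 -0.1889  0.1519] [-0.64 -0.26  1.93  0.25  1.11 -2.18] 0.02232317406334356 [ 5.5  1.2 -4.7] 47.17539310455322
in press [-0.1214 -0.0602  0.1592] angle 0.9595724056963388 0.07352630490152526
```

Call:
{"name": "servo_tool", "arguments": {"motion": [[7,-8,14,0,0,0,10],[7,-4,15,0,0,0,10],[7,1,16,0,0,0,10],[7,5,15,0,0,0,10],[6,9,14,0,0,0,10],[5,12,11,0,0,0,10],[4,15,8,0,0,0,10],[2,17,4,0,0,0,10],[0,15,0,0,0,0,10],[0,0,0,0,0,0,10]]}}

```text
clock: 7.7
position: [0.4687, -0.1253, 0.0456]
eef_rot: [0.216, 0.047, 0.975, -0.011]
force: [10.2, 0.6, -11.5]
gripper_width: 0.0222
gripper_force: 46.4
```

```bash
python3 - <<'E'
from h import *
chk()
t=robot.get_image("top");s=robot.get_image("side")
cv2.imwrite("pics/t2.png",t)
a=cv2.resize(t[190:300,275:435],(800,550),interpolation=cv2.INTER_CUBIC)
cv2.imwrite("pics/c3.png",a)
E
```

```text
[ 0.4687 -0.1253  0.0456] [-0.48 -0.19  2.11  0.22  0.83 -2.07] 0.022225974222830135 [ 10.2   0.6 -11.5] 46.37135446071625
in press [-0.1215  0.0037  0.0529] angle -3.0838891820586602 0.06425156061885481
```

View pics/c3.png

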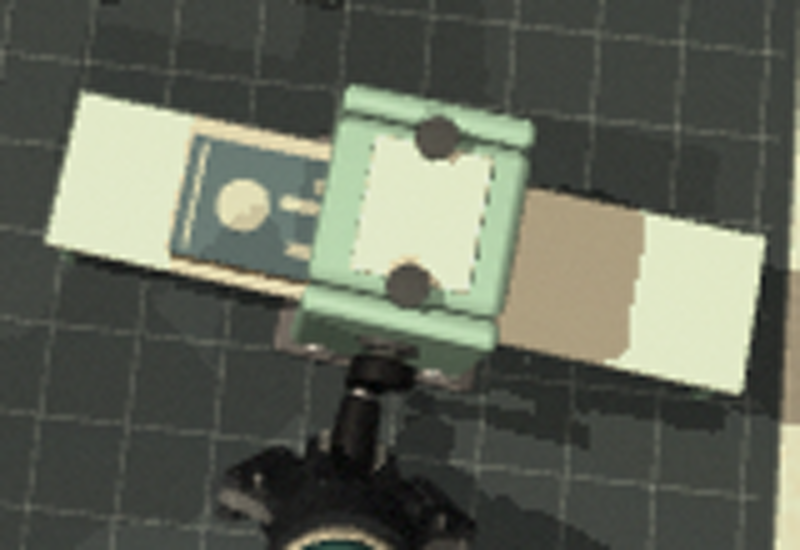

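The block's leading edge now shows at crop (194,133)–(172,250) on the +y table, with its tail still under the bridge. Next I check that it is clear and fit the arm's kinematics to plan the stand-up.

```bash
cat > kin.py <<'E'
from h import *
def fk(q,P):
    d,h,a2,a3,a3o,lt,a1=P
    Rz=lambda a:Ro.from_euler('z',a);Ry=lambda a:Ro.from_euler('y',a)
    R1=Rz(q[0]);R2=R1*Ry(q[1]);R3=R2*Ry(q[2]);R4=R3*Rz(q[3]);R5=R4*Ry(q[4]);R6=R5*Rz(q[5]+PH)
    p=np.array([0,0,h])+R1.apply([a1,d,0])+R2.apply([0,0,a2])+R3.apply([a3o,0,a3])+R6.apply([0,0,lt])
    return p,R6
PH=0
E
python3 - <<'E'
import kin
from kin import *
A=lambda u,o,s:(np.array(u)+.5)/s-.5+np.array(o)
f=lambda v:(proj("top",W(PR,[v[0],v[1],.102]))-A([(183,190)],(275,190),5)).ravel()
r=least_squares(f,[0,.12]);print("lead edge mid (press x,y)",r.x)
D=[json.loads(l) for l in open("log.jsonl")]
D.append([[1.17387,.08797,1.37231,0,1.68358,-.10312],[.1591,.52598,.2411],[.14637,.98923,-.0011,-.00029]])
q0=D[-1][0]
for q,p,qt in D:
    R=Ro.from_quat(qt);_,R6=fk(q,[0]*7);print("const",(R6.inv()*R).as_rotvec().round(3))
E
```

```text
lead edge mid (press x,y) [-0.00192631  0.12248651]
const [ 0.    -0.     1.571]
const [ 0.    -0.     1.571]
const [-0.    -0.     1.571]
const [-0.    -0.     1.571]
const [ 0.    -0.     1.571]
const [ 0.    -0.     1.571]
const [-0.     0.     1.571]
```

```bash
sed -i 's/^PH=0/PH=np.pi\/2/' kin.py; cat >> kin.py <<'E'
D=[json.loads(l) for l in open("log.jsonl")]+[[[1.17387,.08797,1.37231,0,1.68358,-.10312],[.1591,.52598,.2411],0]]
PP=least_squares(lambda P:np.concatenate([fk(q,P)[0]-p for q,p,_ in D]+[np.array(P)*1e-5]),[-.05,.3,.35,.35,0,.2,0]).x
lo=np.array([-3.1,-.76,.27,-1.08,.17,-2.57]);hi=np.array([3.1,2.03,2.55,4.22,2.65,2.57])
def ik(p,R,seeds=40,q0=None):
    rng=np.random.default_rng(0);out=[]
    for i in range(seeds):
        s=rng.uniform(lo,hi) if q0 is None else np.clip(q0,lo+.01,hi-.01)
        def f(q):
            a,b=fk(q,PP);return np.r_[(a-p)*5,(b.inv()*R).as_rotvec()]
        r=least_squares(f,s,bounds=(lo,hi),max_nfev=200)
        if r.cost<1e-6 and not any(np.abs(r.x-o).max()<.05 for o in out): out.append(r.x)
        if q0 is not None: break
    return out
def frame(z,y): 
    z=np.array(z)/np.linalg.norm(z);y=np.array(y)/np.linalg.norm(y);return Ro.from_matrix(np.c_[np.cross(y,z),y,z])
def rot(yaw,v): return Ro.from_euler('z',yaw).apply(v)
E
python3 - <<'E'
from kin import *
np.set_printoptions(suppress=True,precision=3)
print(PP,max(np.abs(fk(q,PP)[0]-p).max() for q,p,_ in D))
rk=-.2619;slot=np.array([.4833,.3242,.012])
for phi in (0,.2,.35):
  for sg in (1,-1):
    R=frame(rot(rk,[np.cos(phi),0,-np.sin(phi)]),rot(rk,[0,sg,0]))
    g=slot+[0,0,.106];print("place",phi,sg,"toolx z",R.as_matrix()[2,0].round(2),ik(g+.008*R.as_matrix()[:,2],R,15))
py=PR[2]
for sg in (1,-1):
  for phi in (0,.35):
    R=frame(rot(py,[0,-np.sin(phi),-np.cos(phi)]),rot(py,[sg,0,0]))
    g=W(PR,[0,.16,.103])[0];print("pick",phi,sg,"toolx",R.as_matrix()[:,0].round(2),ik(g+.008*R.as_matrix()[:,2],R,15))
E
```

```text
[0.057 0.153 0.449 0.5   0.101 0.314 0.   ] 1.953341453121704e-06
place 0 1 toolx z -1.0 []
place 0 -1 toolx z 1.0 []
place 0.2 1 toolx z -0.98 []
place 0.2 -1 toolx z 0.98 []
place 0.35 1 toolx z -0.94 []
place 0.35 -1 toolx z 0.94 []
pick 0 1 toolx [0.1 1.  0. ] [array([-0.064,  0.273,  1.452, -0.   ,  1.417,  0.036])]
pick 0.35 1 toolx [ 0.09  0.93 -0.34] [array([ 0.107,  0.334,  1.412, -0.344,  1.476,  0.254])]
pick 0 -1 toolx [-0.1 -1.  -0. ] []
pick 0.35 -1 toolx [-0.09 -0.93  0.34] []
```

```bash
python3 - <<'E'
from kin import *
np.set_printoptions(suppress=True,precision=2)
py=PR[2]
for sg in (1,-1):
    R=frame(rot(py,[0,-1,0]),[0,0,sg]);g=W(PR,[0,.21,.093])[0];print("hpick",sg,ik(g+.008*R.as_matrix()[:,2],R,12))
for sg in (1,-1):
    R=frame([0,0,-1],rot(-.262,[sg,0,0]));g=np.array([.4833,.3242,.12]);print("vplace",sg,ik(g+.008*R.as_matrix()[:,2],R,12))
for phi in (.4,.6,.8):
  R=frame(rot(py,[0,-np.sin(phi),-np.cos(phi)]),rot(py,[1,0,0]));g=W(PR,[0,.208,.096])[0]
  print("pick",phi,ik(g+.008*R.as_matrix()[:,2],R,8))
  for pos in ([.42,.12],[.5,.1],[.4,.0],[.55,.1],[.6,.1]):
    for b in np.arange(-.8,1.3,.4):
      X=[np.cos(b),np.sin(b),0];z=[np.cos(phi)*X[0],np.cos(phi)*X[1],-np.sin(phi)]
      R=frame(z,np.cross(X,[0,0,1]))
      for h in (.108,):
        s=ik(np.array(pos+[h])+.008*R.as_matrix()[:,2],R,5)
        if s: print("stand",phi,pos,round(b,1),s[0])
E
```

```text
hpick 1 []
hpick -1 []
vplace 1 [array([ 0.49,  0.22,  1.48, -0.  ,  1.44,  0.76])]
vplace -1 [array([ 0.49,  0.22,  1.48,  0.  ,  1.44, -2.39])]
pick 0.4 [array([ 0.2 ,  0.39,  1.37, -0.38,  1.52,  0.35])]
stand 0.4 [0.42, 0.12] 0.8 [-0.59 -0.31  2.45  1.31  1.22 -0.48]
stand 0.4 [0.42, 0.12] 1.2 [-0.58 -0.    2.2   1.13  1.5  -0.65]
stand 0.4 [0.5, 0.1] 0.0 [ 0.19 -0.3   2.44  3.97  0.24 -2.31]
stand 0.4 [0.5, 0.1] 0.4 [-0.28 -0.3   2.44  1.67  0.62 -0.43]
stand 0.4 [0.5, 0.1] 0.8 [-0.5  -0.07  2.26  1.38  1.13 -0.52]
stand 0.4 [0.5, 0.1] 1.2 [-0.52  0.16  2.01  1.16  1.46 -0.62]
stand 0.4 [0.4, 0.0] 0.8 [-0.98 -0.16  2.34  1.13  1.5  -0.64]
stand 0.4 [0.4, 0.0] 1.2 [-0.87  0.1   2.09  0.96  1.7  -0.76]
stand 0.4 [0.55, 0.1] 0.0 [ 0.16 -0.16  2.34  3.76  0.25 -2.12]
stand 0.4 [0.55, 0.1] 0.4 [-0.23 -0.15  2.33  1.77  0.59 -0.51]
stand 0.4 [0.55, 0.1] 0.8 [-0.44  0.04  2.16  1.41  1.08 -0.52]
stand 0.4 [0.55, 0.1] 1.2 [-0.47  0.25  1.9   1.18  1.43 -0.58]
stand 0.4 [0.6, 0.1] 0.0 [ 0.13 -0.04  2.23  3.65  0.25 -2.02]
stand 0.4 [0.6, 0.1] 0.4 [-0.2  -0.02  2.22  1.82  0.56 -0.55]
sta
[... 2026 characters left out ...]
11]
stand 0.8 [0.4, 0.0] 0.4 [-0.65 -0.62  2.37  0.76  1.08  0.26]
stand 0.8 [0.4, 0.0] 0.8 [-0.74 -0.36  2.23  0.8   1.33 -0.19]
stand 0.8 [0.4, 0.0] 1.2 [-0.7  -0.13  2.06  0.72  1.53 -0.48]
stand 0.8 [0.55, 0.1] 0.0 [ 0.13 -0.2   2.12 -0.2   0.46  1.84]
stand 0.8 [0.55, 0.1] 0.4 [-0.11 -0.19  2.11  0.63  0.62  0.65]
stand 0.8 [0.55, 0.1] 0.8 [-0.27 -0.07  2.    0.84  0.97  0.09]
stand 0.8 [0.55, 0.1] 1.2 [-0.32  0.11  1.83  0.81  1.28 -0.23]
stand 0.8 [0.6, 0.1] 0.0 [ 0.11 -0.08  2.01 -0.18  0.44  1.81]
stand 0.8 [0.6, 0.1] 0.4 [-0.1  -0.07  2.01  0.64  0.59  0.65]
stand 0.8 [0.6, 0.1] 0.8 [-0.24  0.05  1.89  0.84  0.94  0.11]
stand 0.8 [0.6, 0.1] 1.2 [-0.29  0.21  1.71  0.81  1.27 -0.19]
```

Call:
{"name": "servo_tool", "arguments": {"motion": [[0,0,0,0,0,0,40],[0,0,0,0,0,0,60],[0,0,0,0,0,0,70],[0,0,-20,0,0,0,70],[0,0,-40,0,0,0,70],[0,0,-45,0,0,0,70],[0,0,-45,0,0,0,70],[0,0,-45,0,0,0,80],[0,0,-45,0,0,0,100],[0,20,-20,0,0.145,0,100],[0,20,-10,0,0.145,0,100],[0,20,0,0,0.145,0,100],[0,30,0,0,0,0.145,100],[0,30,0,0,0,0.145,100],[0,30,0,0,0,0.145,100],[0,0,0,0,0,0.145,100],[0,0,0,0,0,0.145,100],[0,0,0,0,0,0.145,100],[0,0,0,0,0,0,100]]}}

```text
clock: 9.7
position: [0.3834, 0.0288, 0.2929]
eef_rot: [0.001, 0.461, 0.888, 0.0]
force: [0.1, -0.5, -0.2]
gripper_width: 0.0854
gripper_force: 0.0
```

```bash
python3 - <<'E'
from h import *
chk()
R=tool(PR[2],0)
delta(R,W(PR,[0,.103,.103])[0],.07)
E
```

```text
[0.3834 0.0288 0.2929] [-0.07 -0.29  1.62 -0.    1.81 -0.69] 0.08536930679010664 [ 0.1 -0.5 -0.2] 0.0
in press [-0.2183  0.1486  0.3009] angle -0.6797295190000799 0.23640009299272988
rot [0.003 0.002 0.713] shift mm [-45.6 218.3 127.9] tcp target [ 0.596 -0.038  0.165]
```

Call:
{"name": "servo_tool", "arguments": {"motion": [[0,0,0,0,0,0.143,100],[0,0,0,0,0,0.143,100],[0,0,0,0,0,0.143,100],[0,0,0,0,0,0.143,100],[0,0,0,0,0,0.141,100],[0,44,20,0,0,0,100],[0,44,20,0,0,0,100],[-15,44,30,0,0,0,100],[-15,43,30,0,0,0,100],[-16,43,28,0,0,0,100],[0,0,0,0,0,0,100],[0,0,0,0,0,0,100]]}}

```text
clock: 10.9
position: [0.5851, -0.0344, 0.1698]
eef_rot: [-0.001, 0.741, 0.671, -0.001]
force: [-0.4, -0.3, 0.4]
gripper_width: 0.0851
gripper_force: 0.0
```

```bash
python3 - <<'E'
from h import *
chk()
R=tool(PR[2],0)
delta(R,W(PR,[0,.103,.104])[0])
im,pose=wlook("w2")
print(wproj(W(PR,[[.033,.1225,.102],[-.033,.1225,.102]]),pose))
E
```

```text
[ 0.5851 -0.0344  0.1698] [-0.16  0.19  1.39 -0.    1.56 -0.06] 0.08510580097587192 [-0.4 -0.3  0.4] 0.0
in press [-0.0113  0.1058  0.1778] angle -1.049546845467999 0.12205708639440867
rot [-0.003 -0.     0.001] shift mm [-2.8 11.3 73.8] tcp target [ 0.596 -0.038  0.096]
[[375.855057   196.11466783]
 [286.13488253 195.98924271]]
```

View pics/w2.png

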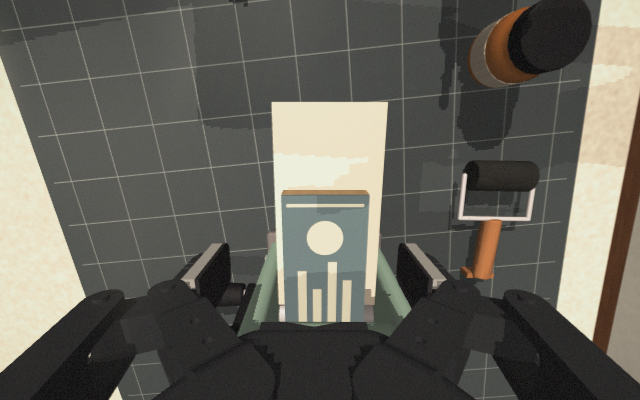

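The wrist view shows the block's leading top edge at (281–369,195), centred about 6 px (4.5 mm) to the press's -x side of my prediction. I correct for that in the grasp.

Call:
{"name": "servo_tool", "arguments": {"motion": [[-1,3,20,0,0,0,100],[-1,3,20,0,0,0,100],[-1,1,20,0,0,0,100],[0,0,13,0,0,0,100],[0,0,0,0,0,0,100],[0,0,0,0,0,0,80],[0,0,0,0,0,0,70],[0,0,0,0,0,0,65],[0,0,0,0,0,0,65]], "grip_force": 30}}

```text
clock: 11.85
position: [0.5933, -0.0373, 0.102]
eef_rot: [0.002, 0.741, 0.671, 0.002]
force: [-1.9, 1.0, 5.0]
gripper_width: 0.0648
gripper_force: 33.9
```

```bash
python3 -c "
from h import *
chk()"
```

```text
[ 0.5933 -0.0373  0.102 ] [-0.16  0.25  1.47  0.    1.42 -0.06] 0.0648266811404592 [-1.9  1.   5. ] 33.9361310005188
in press [-0.0029  0.1037  0.11  ] angle -1.6384617294594386 0.1039577325710193
```

Call:
{"name": "servo_tool", "arguments": {"motion": [[0,0,-2,0,0,0,65],[15,0,0,0,0,0,65],[15,0,0,0,0,0,65],[15,0,0,0,0,0,65],[15,0,0,0,0,0,65],[15,0,0,0,0,0,65],[15,0,0,0,0,0,65],[12,0,0,0,0,0,65],[0,0,0,0,0,0,65],[0,0,0,0,0,0,80],[0,0,0,0,0,0,100],[0,0,0,0,0,0,100],[0,0,-30,0,0,0,100],[0,0,-40,0,0,0,100],[0,0,0,0,-0.12,0,100],[0,0,0,0,-0.12,0,100],[0,0,0,0,-0.12,0,100],[0,0,0,0,-0.12,0,100],[0,0,0,0,-0.12,0,100],[0,0,0,0,0,0,100]]}}

```text
clock: 13.85
position: [0.6012, 0.0665, 0.1674]
eef_rot: [0.197, 0.707, 0.643, -0.221]
force: [0.1, 0.3, -0.8]
gripper_width: 0.0854
gripper_force: 0.0
```

```bash
python3 - <<'E'
from kin import *
chk()
t=robot.get_image("top");im,pose=wlook("w3")
cv2.imwrite("pics/c4.png",np.hstack([im[60:400,140:500],cv2.resize(t[180:265,265:375],(440,340),interpolation=cv2.INTER_CUBIC)]))
for L in (.220,.225): print(wproj(W(PR,[[.031,L,.102],[-.035,L,.102]]),pose).round(0))
phi=.6;R=frame(rot(PR[2],[0,-np.sin(phi),-np.cos(phi)]),rot(PR[2],[1,0,0]))
print(R.as_matrix())
delta(R,W(PR,[-.003,.212,.096])[0],.05)
E
```

```text
[0.6012 0.0665 0.1674] [ 0.29  0.4   1.26 -0.56  1.72  0.36] 0.08541531416858555 [ 0.1  0.3 -0.8] 0.0
in press [-0.0054  0.2123  0.174 ] angle -1.3086281619051616 0.21983077674593904
[[372. 156.]
 [269. 156.]]
[[374. 150.]
 [268. 149.]]
[[ 8.22318302e-02  9.95024112e-01 -5.62578219e-02]
 [ 8.21228837e-01 -9.96344138e-02 -5.61832876e-01]
 [-5.64642473e-01 -5.55111512e-17 -8.25335615e-01]]
rot [ 0.    -0.001  0.001] shift mm [47.   1.3 15.6] tcp target [0.606 0.094 0.131]
```

View pics/c4.png

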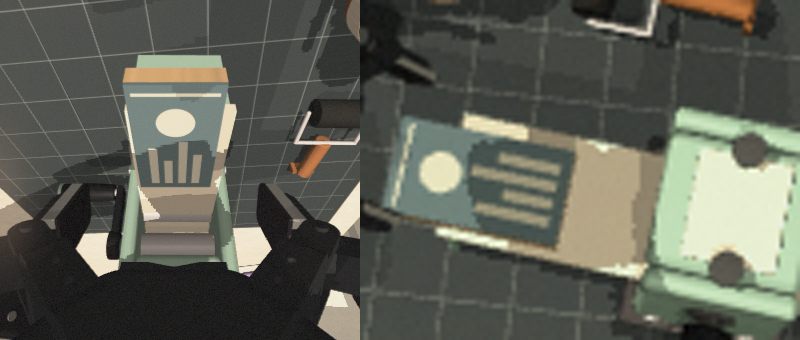

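The block is drawn out and overhangs the table end. Its leading top edge is at crop (126–228,81), which puts it at press y of about 231 mm and x of about -4.5 mm.

```bash
python3 - <<'E'
from kin import *
phi=.6;R=frame(rot(PR[2],[0,-np.sin(phi),-np.cos(phi)]),rot(PR[2],[1,0,0]))
delta(R,W(PR,[-.0045,.2175,.095])[0],.0)
E
```

```text
rot [ 0.    -0.001  0.001] shift mm [52.1 -0.2 63.4] tcp target [0.603 0.072 0.088]
```

Call:
{"name": "servo_tool", "arguments": {"motion": [[26,0,0,0,0,0,100],[26,0,0,0,0,0,100],[0,0,20,0,0,0,100],[0,0,20,0,0,0,100],[0,0,23,0,0,0,100],[0,0,0,0,0,0,100],[0,0,0,0,0,0,100]]}}

```text
clock: 14.65
position: [0.6034, 0.0703, 0.0909]
eef_rot: [0.199, 0.71, 0.64, -0.218]
force: [-0.1, 0.7, 0.1]
gripper_width: 0.0857
gripper_force: 0.0
```

```bash
python3 - <<'E'
from kin import *
chk()
phi=.6;R=frame(rot(PR[2],[0,-np.sin(phi),-np.cos(phi)]),rot(PR[2],[1,0,0]))
delta(R,W(PR,[-.0045,.2175,.095])[0],.0)
E
```

```text
[0.6034 0.0703 0.0909] [ 0.29  0.46  1.33 -0.55  1.6   0.45] 0.0856657486446072 [-0.1  0.7  0.1] 0.0
in press [-0.0036  0.2163  0.0975] angle -1.6607950832793132 0.2171710785352136
rot [ 0.001 -0.001 -0.003] shift mm [ 2.4 -0.9  1.4] tcp target [0.603 0.072 0.088]
```

Call:
{"name": "servo_tool", "arguments": {"motion": [[2,0,1,0,0,0,80],[0,0,0,0,0,0,65],[0,0,0,0,0,0,60],[0,0,0,0,0,0,60],[0,0,0,0,0,0,60],[-3,0,-4,0,0,0,60],[-9,0,-12,0,0,0,60],[-17,0,-25,0,0,0,60],[-17,0,-25,0,0,0,60],[-17,0,-25,0,0,0,60],[0,0,0,0,0,0,60],[0,0,0,0,0,0,60]], "grip_force": 80}}

```text
clock: 15.85
position: [0.6033, 0.0722, 0.1996]
eef_rot: [0.199, 0.709, 0.641, -0.217]
force: [-0.4, -0.1, -1.6]
gripper_width: 0.064
gripper_force: 88.0
```

```bash
python3 - <<'E'
from kin import *
np.set_printoptions(suppress=True,precision=3)
chk();s,p,R0=cur()
print(wlook("w4")[1][0])
phi=.6
for pos,b in (([.42,.12],.8),([.46,.12],.8),([.46,.1],1.0),([.44,.1],.6)):
  X=np.array([np.cos(b),np.sin(b),0]);R=frame(np.cos(phi)*X-[0,0,np.sin(phi)],np.cross(X,[0,0,1]))
  v=(R0.inv()*R).as_rotvec();print(pos,b,"rotvec",v,np.linalg.norm(v))
  q=s["q"]
  for f in np.linspace(.1,1,10):   # intermediate path
    Rf=R0*Ro.from_rotvec(v*f); pf=p+(np.array(pos+[.22])+.008*R.as_matrix()[:,2]-p)*f
    r=ik(pf,Rf,1,q)
    if r: q=r[0]
    else: print("fail",f)
  print(q)
  r=ik(np.array(pos+[.108])+.008*R.as_matrix()[:,2],R,1,q);print(r)
E
```

```text
[0.603 0.072 0.2  ] [ 0.3   0.38  1.21 -0.56  1.77  0.34] 0.06401227016312236 [-0.4 -0.1 -1.6] 87.95066714286804
in press [-0.004  0.218  0.206] angle -1.182739274288932 0.2357525227045041
[0.603 0.072 0.2  ]
[0.42, 0.12] 0.8 rotvec [-0.134  1.504  0.731] 1.6769665844753923
[-0.472 -0.581  2.221  0.965  1.285  0.113]
[array([-0.472, -0.408,  2.371,  1.073,  1.115, -0.181])]
[0.46, 0.12] 0.8 rotvec [-0.134  1.504  0.731] 1.6769665844753923
[-0.408 -0.457  2.154  0.975  1.2    0.102]
[array([-0.408, -0.282,  2.291,  1.106,  1.041, -0.197])]
[0.46, 0.1] 1.0 rotvec [-0.093  1.537  0.514] 1.6230502929725508
[-0.5   -0.308  2.057  0.986  1.413 -0.109]
[array([-0.5  , -0.138,  2.18 ,  1.046,  1.257, -0.365])]
[0.44, 0.1] 0.6 rotvec [-0.174  1.459  0.946] 1.7470987658636759
[-0.424 -0.636  2.248  0.911  1.102  0.295]
[array([-0.424, -0.467,  2.403,  1.083,  0.924, -0.027])]
```

Call:
{"name": "servo_tool", "arguments": {"motion": [[2,-24,-10,0,0,0,60],[2,-30,-12,0,0,0,60],[2,-30,-12,0,0,0,60],[2,-30,-11,0,0,0,60],[1,-30,-10,0,0,0,60],[0,0,0,-0.0112,0.1253,0.0609,60],[0,0,0,-0.0112,0.1253,0.0609,60],[0,0,0,-0.0112,0.1253,0.0609,60],[0,0,0,-0.0112,0.1253,0.0609,60],[0,0,0,-0.0112,0.1253,0.0609,60],[0,0,0,-0.0112,0.1253,0.0609,60],[0,0,0,-0.0112,0.1253,0.0609,60],[0,0,0,-0.0112,0.1253,0.0609,60],[0,0,0,-0.0112,0.1253,0.0609,60],[0,0,0,-0.0112,0.1253,0.0609,60],[0,0,0,-0.0112,0.1253,0.0609,60],[0,0,0,-0.0112,0.1253,0.0609,60],[0,0,0,0,0,0,60],[0,0,0,0,0,0,60]]}}

```text
clock: 17.8
position: [0.4629, 0.1242, 0.2368]
eef_rot: [-0.181, 0.816, 0.344, 0.427]
force: [1.1, -0.2, -1.2]
gripper_width: 0.064
gripper_force: 88.2
```

```bash
cat >> kin.py <<'E'
def RS(phi=.6,b=.8):
  X=np.array([np.cos(b),np.sin(b),0]);return frame(np.cos(phi)*X-[0,0,np.sin(phi)],np.cross(X,[0,0,1]))
E
python3 - <<'E'
from kin import *
chk()
R=RS();delta(R,[.46,.12,.15]);print(R.inv().apply([0,0,1]))
im,_=wlook("w5");s=robot.get_image("side");t=robot.get_image("top")
cv2.imwrite("pics/c5.png",np.hstack([cv2.resize(s[130:330,260:430],(340,400)),cv2.resize(im[:,60:580],(400,308)).copy() if 0 else im[:,100:540]]))
E
```

```text
[0.4629 0.1242 0.2368] [-0.41 -0.48  2.12  0.95  1.23  0.16] 0.06400382532053213 [ 1.1 -0.2 -1.2] 88.16905975341797
in press [-0.1528  0.2463  0.2413] angle -1.10335946384059 0.27592159002828975
rot [-0.     0.006 -0.002] shift mm [-74.5   0.9  52.8] tcp target [0.465 0.125 0.145]
[ 8.25335615e-01  5.55111512e-17 -5.64642473e-01]
```

View pics/c5.png

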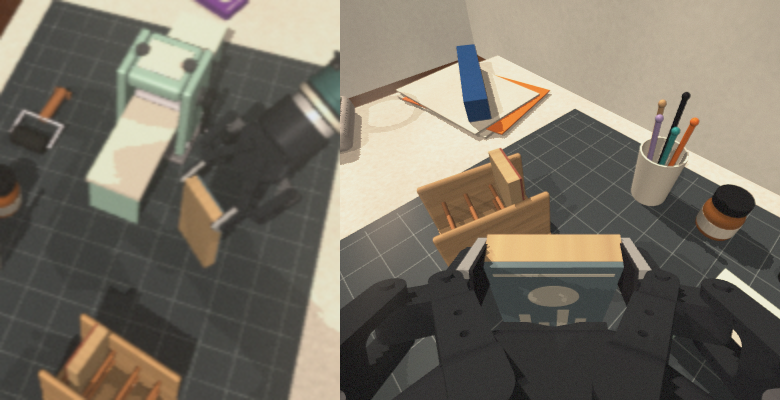

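The side view and wrist view show the block held upright by its top end, clear of the press and rack (end face at crop (485–620,248)). I lower it to stand on the desk.

Call:
{"name": "servo_tool", "arguments": {"motion": [[-18,0,13,0,0.006,-0.002,60],[-23,0,15,0,0,0,60],[-23,0,16,0,0,0,60],[-20,0,14,0,0,0,60],[-14,0,9,0,0,0,60],[0,0,0,0,0,0,60],[0,0,0,0,0,0,60]]}}

```text
clock: 18.65
position: [0.4648, 0.125, 0.1213]
eef_rot: [-0.182, 0.813, 0.346, 0.432]
force: [0.3, -0.5, -0.6]
gripper_width: 0.0639
gripper_force: 88.2
```

Call:
{"name": "servo_tool", "arguments": {"motion": [[-2,0,1.4,0,0,0,60],[-2,0,1.4,0,0,0,60],[0,0,0,0,0,0,60]]}}

```text
clock: 18.95
position: [0.4641, 0.1247, 0.1156]
eef_rot: [-0.181, 0.813, 0.345, 0.432]
force: [0.2, 0.1, -2.0]
gripper_width: 0.0642
gripper_force: 88.2
```

```bash
python3 -c "
from h import *
chk()"
```

```text
[0.4641 0.1247 0.1156] [-0.41 -0.31  2.28  1.09  1.06 -0.17] 0.06417221982601494 [ 0.2  0.1 -2. ] 88.18098306655884
in press [-0.1516  0.2468  0.1201] angle -1.5582839290290675 0.2468647572555385
```

Call:
{"name": "servo_tool", "arguments": {"motion": [[-4,0,3,0,0,0,60],[-2,0,1.4,0,0,0,60],[0,0,0,0,0,0,60]]}}

```text
clock: 19.25
position: [0.464, 0.1249, 0.1074]
eef_rot: [-0.182, 0.814, 0.345, 0.432]
force: [0.2, 0.5, -1.3]
gripper_width: 0.0644
gripper_force: 88.2
```

Call:
{"name": "servo_tool", "arguments": {"motion": [[-2,0,1.2,0,0,0,60],[0,0,0,0,0,0,60]]}}

```text
clock: 19.45
position: [0.4646, 0.1254, 0.1074]
eef_rot: [-0.183, 0.812, 0.345, 0.433]
force: [-4.8, 0.1, 7.1]
gripper_width: 0.0642
gripper_force: 89.3
```

Call:
{"name": "servo_tool", "arguments": {"motion": [[-2,0,1.2,0,0,0,60],[0,0,0,0,0,0,60]]}}

```text
clock: 19.65
position: [0.4652, 0.1259, 0.1074]
eef_rot: [-0.184, 0.811, 0.345, 0.435]
force: [-8.2, -1.2, 16.1]
gripper_width: 0.0642
gripper_force: 90.2
```

Call:
{"name": "servo_tool", "arguments": {"motion": [[-2,0,1.2,0,0,0,60],[0,0,0,0,0,0,60]]}}

```text
clock: 19.85
position: [0.4659, 0.1265, 0.1074]
eef_rot: [-0.185, 0.81, 0.345, 0.436]
force: [-12.5, -0.3, 24.3]
gripper_width: 0.0645
gripper_force: 91.0
```

Call:
{"name": "servo_tool", "arguments": {"motion": [[3,0,-2,0,0,0,60],[2,0,-1.2,0,0,0,60],[0,0,0,0,0,0,60],[0,0,0,0,0,0,64],[0,0,0,0,0,0,70],[0,0,0,0,0,0,80],[0,0,0,0,0,0,100],[0,0,0,0,0,0,100],[0,0,0,0,0,0,100],[0,0,-15,0,0,0,100],[0,0,-30,0,0,0,100],[0,0,-40,0,0,0,100],[0,0,-40,0,0,0,100],[0,0,0,0,0,0,100]]}}

```text
clock: 21.25
position: [0.3926, 0.0461, 0.1797]
eef_rot: [-0.177, 0.814, 0.343, 0.433]
force: [0.3, 0.3, 0.9]
gripper_width: 0.0854
gripper_force: 0.0
```

```bash
python3 - <<'E'
from kin import *
np.set_printoptions(suppress=True,precision=3)
chk();s,p,R0=cur()
im,_=wlook("w6");sd=robot.get_image("side");t=robot.get_image("top")
cv2.imwrite("pics/c6.png",np.vstack([np.hstack([cv2.resize(sd[150:300,280:400],(320,400),interpolation=cv2.INTER_CUBIC),im[:,80:560]])]))
b=.8;
for sg in (1,-1):
  R=frame([0,0,-1],[sg*np.cos(b),sg*np.sin(b),0]);v=(R0.inv()*R).as_rotvec();print(sg,v,ik(np.array([.46,.12,.112]),R,8))
E
```

```text
[0.393 0.046 0.18 ] [-0.81 -0.55  2.28  0.98  1.5  -0.16] 0.085354895997081 [0.3 0.3 0.9] 0.0
in press [-0.215  0.162  0.184] angle -1.1770737636410893 0.1750277676834094
1 [ 0.77  -0.75  -1.437] [array([ 0.136, -0.015,  1.739, -0.   ,  1.418, -0.664])]
-1 [-0.75  -0.769  1.431] [array([ 0.136, -0.015,  1.739, -0.   ,  1.418,  2.477])]
```

View pics/c6.png

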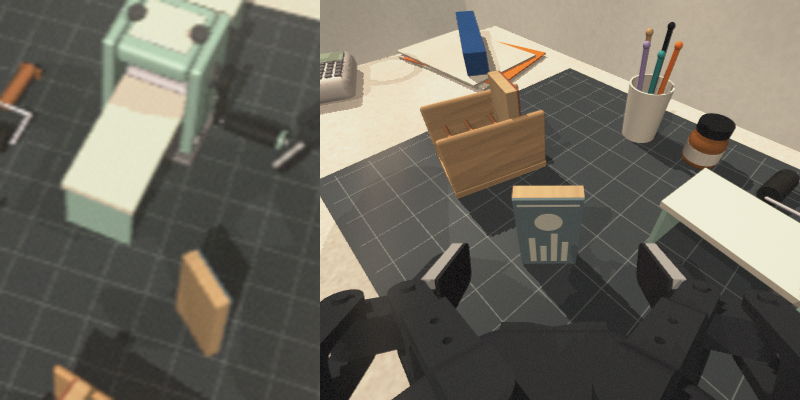

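The side view (crop (200,300)) and wrist view (top edge at crop (512–583,199)) show the block standing upright by itself on the desk, lino towards the robot, and the gripper is clear. Next I fit the block pose and refine the rack pose numerically from silhouettes.

```bash
cat > rk.py <<'E'
from kin import *
from scipy.optimize import minimize
def box(c,s):return np.array([[c[0]+i*s[0]/2,c[1]+j*s[1]/2,c[2]+k*s[2]/2] for i in(-1,1) for j in(-1,1) for k in(-1,1)])
BX=[box((0,.044,.05),(.15,.01,.1)),box((0,-.044,.05),(.15,.01,.1)),box((0,0,.006),(.15,.098,.012)),box((.035,0,.072),(.018,.066,.12))]
p6,q6=json.load(open("pics/w6.json"));pose6=(np.array(p6),Ro.from_quat(q6))
PJ={"top0":lambda P:proj("top",P),"side0":lambda P:proj("side",P),"w6":lambda P:wproj(P,pose6)}
K=4
def rend(n,p,roi):
    x,y,w,h=roi;m=np.zeros((h*K,w*K),np.uint8)
    for b in BX:
        u=(PJ[n](W(p,b))-[x,y]+.5)*K-.5
        cv2.fillConvexPoly(m,cv2.convexHull(np.round(u).astype(np.int32)),255)
    return m
def mask(n,roi):
    x,y,w,h=roi;im=cv2.imread(f"pics/{n}.png")[y:y+h,x:x+w].astype(int)
    m=((im[...,2]-im[...,0]>18)*255).astype(np.uint8)
    m=cv2.resize(m,(w*K,h*K),interpolation=cv2.INTER_CUBIC);return ((m>127)*255).astype(np.uint8)
rk0=np.array([.5171,.3151,-.2619])
def run(views):
    M={}
    for n in views:
        u=np.concatenate([PJ[n](W(rk0,b)) for b in BX]);a=u.min(0).astype(int)-8;z=u.max(0).astype(int)+8;roi=(*a,*(z-a));M[n]=(roi,mask(n,roi))
    def c(d):
        p=rk0+np.array(d)*[.01,.01,.05];s=0
        for n,(roi,m) in M.items():
            r=rend(n,p,roi);s+=1-(r&m).astype(bool).sum()/(r|m).astype(bool).sum()
        return s/len(M)
    best=min((minimize(c,s,method="Nelder-Mead",options=dict(initial_simplex=np.array(s)+np.array([[0,0,0],[.5,0,0],[0,.5,0],[0,0,.5]]))) for s in ([0,0,0],[.4,-.4,.3],[-.4,.4,-.3])),key=lambda r:r.fun)
    return rk0+best.x*[.01,.01,.05],best.fun
E
python3 - <<'E'
from rk import *
np.set_printoptions(suppress=True,precision=4)
for v in (["top0"],["side0"],["w6"],["top0","side0","w6"]):
    p,f=run(v);print(v,p,f,"slot",W(p,[-.035,0,.012])[0])
L=np.array([[-.009,.033,.12],[-.009,-.033,.12],[.009,.033,.12],[.009,-.033,.12]])
uv=np.array([(272,199),(343,199),(274,186),(344,186)])
r=least_squares(lambda p:(wproj(W(p,L),pose6)-uv).ravel(),[.46,.12,.8]);print("block",r.x,r.fun.round(1))
E
```

```text
['top0'] [ 0.5167  0.3139 -0.2647] 0.03887780255898576 slot [0.4829 0.323  0.012 ]
['side0'] [ 0.5176  0.3154 -0.2679] 0.02110525435073629 slot [0.4839 0.3246 0.012 ]Traceback (most recent call last):
  File "<stdin>", line 4, in <module>
  File "rk.py", line 28, in run
    best=min((minimize(c,s,method="Nelder-Mead",options=dict(initial_simplex=np.array(s)+np.array([[0,0,0],[.5,0,0],[0,.5,0],[0,0,.5]]))) for s in ([0,0,0],[.4,-.4,.3],[-.4,.4,-.3])),key=lambda r:r.fun)
  File "rk.py", line 28, in <genexpr>
    best=min((minimize(c,s,method="Nelder-Mead",options=dict(initial_simplex=np.array(s)+np.array([[0,0,0],[.5,0,0],[0,.5,0],[0,0,.5]]))) for s in ([0,0,0],[.4,-.4,.3],[-.4,.4,-.3])),key=lambda r:r.fun)
              ~~~~~~~~^^^^^^^^^^^^^^^^^^^^^^^^^^^^^^^^^^^^^^^^^^^^^^^^^^^^^^^^^^^^^^^^^^^^^^^^^^^^^^^^^^^^^^^^^^^^^^^^^^^^^^^^^^^^^^^^^^^
    res = _minimize_neldermead(fun, x0, args, callback, bounds=bounds,
                               **options)
    fsim[j] = func(sim[j])
              ~~~~^^^^^^^^
    fx = function(np.copy(x), *(wrapper_args + args))
  File "rk.py", line 26, in c
    r=rend(n,p,roi);s+=1-(r&m).astype(bool).sum()/(r|m).astype(bool).sum()
  File "rk.py", line 11, in rend
    u=(PJ[n](W(p,b))-[x,y]+.5)*K-.5
       ~~~~~^^^^^^^^
  File "rk.py", line 6, in <lambda>
    PJ={"top0":lambda P:proj("top",P),"side0":lambda P:proj("side",P),"w6":lambda P:wproj(P,pose6)}
                                                                                    ~~~~~^^^^^^^^^
  File "h.py", line 30, in wproj
    p,R=pose;c=robot.calibration("wrist");M=c["mount"]
               ~~~~~~~~~~~~~~~~~^^^^^^^^^
ValueError: time passes only in moves, steps and waits
```

```bash
cat >> h.py <<'E'
import os,pickle
if not os.path.exists("cal.pkl"): pickle.dump({n:robot.calibration(n) for n in("top","side","wrist")},open("cal.pkl","wb"))
class _C:
    d=pickle.load(open("cal.pkl","rb"))
    def calibration(s,n): return s.d[n]
    def __getattr__(s,k): return getattr(_rob,k)
_rob=robot; robot=_C()
E
python3 - <<'E'
from rk import *
np.set_printoptions(suppress=True,precision=4)
L=np.array([[-.009,.033,.12],[-.009,-.033,.12],[.009,.033,.12],[.009,-.033,.12]])
uv=np.array([(272,199),(343,199),(274,186),(344,186)])
r=least_squares(lambda p:(wproj(W(p,L),pose6)-uv).ravel(),[.46,.12,.8]);print("block",r.x,r.fun.round(1))
b=r.x[2]
R=frame([0,0,-1],[np.cos(b),np.sin(b),0]);s,p,R0=cur()
g=[r.x[0],r.x[1],.105]
delta(R,g,.12);v=(R0.inv()*R).as_rotvec();print(np.linalg.norm(v),R0.as_matrix())
E
```

```text
block [0.4587 0.1207 0.7908] [-0.9  0.4  2.1  0.9 -0.9 -1.1 -0.3 -0.6]
rot [ 0.756 -0.761 -1.425] shift mm [  1.7  96.9 -40.7] tcp target [0.459 0.121 0.217]
1.7839734391140791 [[ 0.3905  0.7172  0.5771]
 [ 0.4036 -0.6968  0.5929]
 [ 0.8274  0.0014 -0.5616]]
```

Call:
{"name": "servo_tool", "arguments": {"motion": [[25,0,-17,0,0,0,60],[25,0,-17,0,0,0,60],[0,0,0,0.0582,-0.0585,-0.1096,60],[0,0,0,0.0582,-0.0585,-0.1096,60],[0,0,0,0.0582,-0.0585,-0.1096,60],[0,0,0,0.0582,-0.0585,-0.1096,60],[0,0,0,0.0582,-0.0585,-0.1096,60],[0,0,0,0.0582,-0.0585,-0.1096,60],[0,0,0,0.0582,-0.0585,-0.1096,60],[0,0,0,0.0582,-0.0585,-0.1096,60],[0,0,0,0.0582,-0.0585,-0.1096,60],[0,0,0,0.0582,-0.0585,-0.1096,60],[0,0,0,0.0582,-0.0585,-0.1096,60],[0,0,0,0.0582,-0.0585,-0.1096,60],[0,0,0,0.0582,-0.0585,-0.1096,60],[0,0,0,0,0,0,60],[0,0,0,0,0,0,60]]}}

```text
clock: 23.1
position: [0.3913, 0.0524, 0.2359]
eef_rot: [-0.002, 0.379, 0.926, 0.0]
force: [-0.3, -0.3, -0.2]
gripper_width: 0.0512
gripper_force: 0.0
```

```bash
python3 - <<'E'
from kin import *
chk();B=[.4587,.1207,.7908]
R=frame([0,0,-1],[np.cos(B[2]),np.sin(B[2]),0]);delta(R,[B[0],B[1],.105],.08)
E
```

```text
[0.3913 0.0524 0.2359] [-0.01 -0.26  1.71  0.    1.7  -0.81] 0.05118344894123814 [-0.3 -0.3 -0.2] 0.0
in press [-0.2128  0.1729  0.2439] angle -0.9377677997687709 0.21442311394601607
rot [-0.    -0.003  0.003] shift mm [ 0.1 95.9 58.9] tcp target [0.459 0.121 0.177]
```

Call:
{"name": "servo_tool", "arguments": {"motion": [[0,32,12,0,0,0,60],[0,32,12,0,0,0,60],[0,32,12,0,0,0,60],[0,0,0,0,0,0,60],[0,0,0,0,0,0,60]]}}

```text
clock: 23.6
position: [0.4587, 0.1187, 0.2]
eef_rot: [-0.002, 0.38, 0.925, -0.0]
force: [0.4, 0.4, 0.1]
gripper_width: 0.0515
gripper_force: 0.0
```

```bash
python3 - <<'E'
from kin import *
np.set_printoptions(suppress=True,precision=4)
B=[.4587,.1207,.7908]
im,pose=wlook("w7");print(pose[0],cur()[0]["gripper_width"])
L=np.array([[-.009,.033,.12],[.009,.033,.12],[.009,-.033,.12],[-.009,-.033,.12]])
print("pred",wproj(W(B,L),pose).round(0).tolist())
i=im.astype(int);m=((i[...,2]-i[...,0]>40)&(i[...,2]>110)).astype(np.uint8)
n,_,st,ce=cv2.connectedComponentsWithStats(m)
lab=_
for k in range(1,n):
    if st[k,4]>300:
        c=cv2.minAreaRect(cv2.findContours((lab==k).astype(np.uint8),0,2)[0][0]);print(st[k],ce[k].round(0),cv2.boxPoints(c).round(0).tolist())
def unproj(uv,z):
    f=lambda v:(wproj([v[0],v[1],z],pose)-uv).ravel();return least_squares(f,[.46,.12]).x
R=frame([0,0,-1],[np.cos(B[2]),np.sin(B[2]),0]);delta(R,[B[0],B[1],.105])
E
```

```text
[0.4587 0.1187 0.2   ] 0.05121825841053756
pred [[305.0, 168.0], [329.0, 168.0], [328.0, 247.0], [306.0, 247.0]]
[    0     0   119   144 13244] [54. 62.] [[-0.0, 0.0], [118.0, 0.0], [118.0, 143.0], [0.0, 143.0]]
[ 177    0   94   45 2151] [226.  15.] [[177.0, 0.0], [270.0, 0.0], [270.0, 44.0], [177.0, 44.0]]
[  449     0   191   196 13130] [539.  94.] [[439.0, 31.0], [583.0, -33.0], [657.0, 132.0], [513.0, 196.0]]
[ 310  156   20   95 1727] [320. 203.] [[310.0, 156.0], [329.0, 156.0], [329.0, 250.0], [310.0, 250.0]]
rot [-0.001 -0.001 -0.001] shift mm [  1.7   1.6 103.9] tcp target [0.459 0.121 0.097]
```

Call:
{"name": "servo_tool", "arguments": {"motion": [[0,1.5,25,0,0,0,60],[0,0,30,0,0,0,60],[0,0,30,0,0,0,60],[0,0,19,0,0,0,60],[0,0,0,0,0,0,60],[0,0,0,0,0,0,60],[0,0,0,0,0,0,40],[0,0,0,0,0,0,25],[0,0,0,0,0,0,15],[0,0,0,0,0,0,10],[0,0,0,0,0,0,10]], "grip_force": 50}}

```text
clock: 24.75
position: [0.4615, 0.1202, 0.0992]
eef_rot: [0.002, 0.38, 0.925, 0.001]
force: [0.3, 0.2, 6.3]
gripper_width: 0.0174
gripper_force: 49.8
```

```bash
python3 -c "
from h import *
chk()"
```

```text
[0.4615 0.1202 0.0992] [ 0.14 -0.    1.75  0.    1.39 -0.66] 0.01743171548608009 [0.3 0.2 6.3] 49.77128505706787
in press [-0.1497  0.2473  0.1072] angle -1.610397856808014 0.24754264418059585
```

Call:
{"name": "servo_tool", "arguments": {"motion": [[0,0,-10,0,0,0,10],[0,0,-30,0,0,0,10],[0,0,-40,0,0,0,10],[0,0,-40,0,0,0,10],[0,0,-40,0,0,0,10],[0,0,0,0,0,0.132,10],[0,0,0,0,0,0.132,10],[0,0,0,0,0,0.132,10],[0,0,0,0,0,0.132,10],[0,0,0,0,0,0.132,10],[0,0,0,0,0,0.132,10],[0,0,0,0,0,0.132,10],[0,0,0,0,0,0.132,10],[0,0,0,0,0,0,10],[0,0,0,0,0,0,10]]}}

```text
clock: 26.25
position: [0.4599, 0.12, 0.2571]
eef_rot: [-0.0, 0.793, 0.609, -0.0]
force: [0.3, 0.2, -1.6]
gripper_width: 0.0171
gripper_force: 48.9
```

```bash
cat >> kin.py <<'E'
RK=np.array([.5171,.3147,-.266])
def place(z):
    R=frame([0,0,-1],[np.cos(RK[2]),np.sin(RK[2]),0]);s=W(RK,[-.035,0,0])[0];delta(R,[s[0],s[1],z])
E
python3 -c "
from kin import *
chk();place(.268)"
```

```text
[0.4599 0.12   0.2571] [ 0.14 -0.08  1.51  0.    1.71  0.4 ] 0.01709629232097898 [ 0.3  0.2 -1.6] 48.8975590467453
in press [-0.1512  0.2469  0.2651] angle -1.0304348808387922 0.2879630257301163
rot [-0.001 -0.     0.004] shift mm [202.9 -31.   -2.9] tcp target [0.483 0.324 0.26 ]
```

Call:
{"name": "servo_tool", "arguments": {"motion": [[25,-4,-1,0,0,0.004,10],[40,-6,-1,0,0,0,10],[40,-6,-1,0,0,0,10],[40,-6,0,0,0,0,10],[35,-5,0,0,0,0,10],[23,-4,0,0,0,0,10],[0,0,0,0,0,0,10],[0,0,0,0,0,0,10]]}}

```text
clock: 27.05
position: [0.4838, 0.324, 0.2599]
eef_rot: [0.0, 0.795, 0.607, -0.001]
force: [0.1, 0.1, -1.1]
gripper_width: 0.017
gripper_force: 48.9
```

```bash
python3 - <<'E'
from kin import *
chk();place(.268)
im,pose=wlook("w8")
# dry-block top check: wood colour & brick edge, and cheeks vs prediction
L=np.array([[.026,.033,.132],[.044,.033,.132],[.044,-.033,.132],[.026,-.033,.132]])
print("dry pred",wproj(W(RK,L),pose).round(0).tolist())
C=np.array([[-.075,.039,.1],[-.075,.049,.1],[.075,.039,.1],[.075,.049,.1]])
print("cheek pred",wproj(W(RK,C),pose).round(0).tolist())
i=im.astype(int)
for r in (90,110,130,150):
    print(r,[ (x,tuple(im[r,x])) for x in range(0,0)], np.where(np.abs(np.diff(i[r].sum(1)))>60)[0].tolist())
E
```

```text
[0.4838 0.324  0.2599] [ 0.49  0.16  1.26 -0.    1.73  0.76] 0.01699436553391687 [ 0.1  0.1 -1.1] 48.856401443481445
in press [-0.1478  0.4523  0.2679] angle -1.2488283749441493 0.47681162600305554
rot [-0.001  0.001 -0.   ] shift mm [-0.2 -0.4 -0.1] tcp target [0.483 0.324 0.26 ]
dry pred [[380.0, 162.0], [399.0, 162.0], [394.0, 228.0], [376.0, 228.0]]
cheek pred [[276.0, 152.0], [275.0, 142.0], [420.0, 152.0], [421.0, 142.0]]
90 [] [7, 8, 24, 25, 95, 97, 203, 205, 242, 283, 284, 324, 325, 365, 366, 407, 447, 488, 593, 594, 595, 634, 635, 636]
110 [] [29, 30, 31, 43, 76, 77, 78, 79, 145, 146, 168, 169, 195, 197, 248, 250, 290, 329, 330, 337, 339, 369, 371, 411, 450, 451, 479, 571, 572, 594, 595, 634, 635]
130 [] [33, 34, 85, 89, 117, 153, 154, 177, 215, 256, 265, 296, 334, 335, 373, 406, 414, 454, 532, 533, 548, 571, 573, 594, 595, 633, 634]
150 [] [26, 27, 33, 34, 148, 150, 161, 162, 185, 224, 261, 262, 274, 275, 417, 533, 572, 573, 594, 595, 633, 634]
```

```bash
python3 - <<'E'
from kin import *
im=cv2.imread("pics/w8.png");i=im.astype(int)
p,q=json.load(open("pics/w8.json"));pose=(np.array(p),Ro.from_quat(q))
print("held pred @top", wproj(p+pose[1].apply([[0,-.009,-.0208],[0,.009,-.0208]]),pose).round(0).tolist())
for r in (146,149,170,180,190,200,210): print(r,np.where(np.abs(np.diff(i[r].sum(1)))>50)[0].tolist(),[tuple(int(v) for v in im[r,x]) for x in (300,372,378,384,390,396)])
col=[(c,np.where(np.abs(np.diff(i[:260,c].sum(1)))>50)[0].tolist()) for c in (290,350,387,405)];print(col)
E
```

```text
held pred @top [[296.0, 276.0], [336.0, 276.0]]
146 [37, 38, 160, 182, 183, 209, 221, 222, 260, 261, 275, 276, 415, 416, 417, 455, 456, 482, 494, 495, 533, 534, 572, 573, 594, 595, 633, 634] [(105, 159, 210), (108, 161, 215), (106, 160, 214), (108, 163, 217), (107, 163, 216), (108, 164, 217)]
149 [1, 7, 9, 12, 16, 20, 23, 25, 30, 33, 148, 150, 151, 161, 162, 183, 184, 200, 202, 222, 223, 261, 262, 274, 275, 416, 417, 455, 474, 494, 495, 533, 534, 572, 573, 594, 595, 633, 634] [(123, 184, 232), (110, 164, 217), (109, 163, 217), (109, 163, 216), (111, 165, 217), (108, 165, 217)]
170 [47, 74, 77, 140, 142, 143, 170, 192, 229, 231, 267, 269, 283, 284, 289, 296, 305, 325, 329, 336, 348, 356, 376, 377, 393, 397, 420, 421, 458, 459, 532, 534, 536, 574, 594, 595, 632, 633] [(51, 80, 123), (48, 69, 86), (113, 165, 208), (116, 167, 211), (113, 164, 207), (72, 88, 149)]
180 [5, 6, 97, 136, 138, 139, 174, 195, 196, 221, 223, 224, 226, 233, 234, 270, 272, 283, 284, 290, 298, 303, 328, 329, 336, 348, 355, 359, 360, 376, 377, 392, 395, 423, 461, 491, 493, 535, 536, 573, 574, 594, 595, 596, 632, 633
[... 799 characters left out ...]
 154, 186, 187, 243, 245, 280, 281, 284, 298, 334, 354, 358, 359, 374, 375, 390, 394, 427, 428, 465, 499, 565, 566, 570, 571, 584, 598, 599, 631, 632] [(133, 193, 232), (65, 91, 115), (132, 191, 232), (133, 192, 232), (109, 157, 207), (69, 70, 72)]
[(290, [63, 64, 80, 82, 122, 123, 139, 140, 141, 145, 146, 150, 151, 152, 153, 178, 225, 229, 230, 231, 253, 255, 256, 258]), (350, [45, 46, 63, 64, 105, 106, 139, 140, 145, 149, 152, 153, 154, 204, 225, 230, 231, 232, 254]), (387, [34, 35, 52, 53, 94, 96, 134, 135, 139, 140, 145, 152, 163, 232, 233, 238, 239]), (405, [29, 30, 46, 48, 89, 91, 129, 130, 142, 143, 145, 149, 151, 152, 153, 166, 168, 201, 202, 220, 221, 225, 229, 230, 231, 232, 233])]
```

Call:
{"name": "servo_tool", "arguments": {"motion": [[0,-1,15,0,0,0,10],[0,0,25,0,0,0,10],[0,0,25,0,0,0,10],[0,0,20,0,0,0,10],[0,0,0,0,0,0,10],[0,0,8,0,0,0,10],[0,0,8,0,0,0,10],[0,0,0,0,0,0,10]]}}

```text
clock: 27.9
position: [0.4829, 0.3239, 0.1588]
eef_rot: [-0.0, 0.795, 0.606, -0.0]
force: [-0.7, -0.1, -1.0]
gripper_width: 0.0171
gripper_force: 48.9
```

Call:
{"name": "servo_tool", "arguments": {"motion": [[0,0,8,0,0,0,10],[0,0,8,0,0,0,10],[0,0,0,0,0,0,10]]}}

```text
clock: 28.2
position: [0.4823, 0.3239, 0.1417]
eef_rot: [-0.0, 0.795, 0.606, -0.001]
force: [-0.9, -0.4, -2.2]
gripper_width: 0.0174
gripper_force: 48.9
```

Call:
{"name": "servo_tool", "arguments": {"motion": [[0,0,6,0,0,0,10],[0,0,6,0,0,0,10],[0,0,5,0,0,0,10],[0,0,0,0,0,0,10]]}}

```text
clock: 28.6
position: [0.4825, 0.3239, 0.1251]
eef_rot: [-0.0, 0.795, 0.606, -0.001]
force: [-0.5, 0.1, -1.0]
gripper_width: 0.0169
gripper_force: 48.9
```

Free descent; contact with the floor is expected at a TCP height of about 0.111.

Call:
{"name": "servo_tool", "arguments": {"motion": [[0,0,5,0,0,0,10],[0,0,5,0,0,0,10],[0,0,0,0,0,0,10]]}}

```text
clock: 28.9
position: [0.4826, 0.324, 0.1153]
eef_rot: [-0.0, 0.795, 0.606, -0.001]
force: [-0.3, -0.1, -1.2]
gripper_width: 0.0175
gripper_force: 48.9
```

Call:
{"name": "servo_tool", "arguments": {"motion": [[0,0,2,0,0,0,10],[0,0,2,0,0,0,10],[0,0,0,0,0,0,10]]}}

```text
clock: 29.2
position: [0.483, 0.3242, 0.1121]
eef_rot: [-0.0, 0.795, 0.606, 0.0]
force: [-0.6, -0.0, -0.7]
gripper_width: 0.0176
gripper_force: 48.9
```

Call:
{"name": "servo_tool", "arguments": {"motion": [[0,0,1.5,0,0,0,10],[0,0,0,0,0,0,10]]}}

```text
clock: 29.4
position: [0.4833, 0.3244, 0.1113]
eef_rot: [-0.0, 0.795, 0.606, 0.001]
force: [0.0, 0.0, -1.0]
gripper_width: 0.0174
gripper_force: 49.0
```

Call:
{"name": "servo_tool", "arguments": {"motion": [[0,0,1.5,0,0,0,10],[0,0,0,0,0,0,10]]}}

```text
clock: 29.6
position: [0.4835, 0.3246, 0.1112]
eef_rot: [-0.0, 0.795, 0.606, 0.001]
force: [-1.2, -0.9, 4.6]
gripper_width: 0.0174
gripper_force: 49.8
```

Call:
{"name": "servo_tool", "arguments": {"motion": [[0,0,1,0,0,0,10],[0,0,0,0,0,0,10]]}}

```text
clock: 29.8
position: [0.4835, 0.3246, 0.1112]
eef_rot: [-0.0, 0.795, 0.606, 0.001]
force: [-2.9, -1.8, 8.9]
gripper_width: 0.0175
gripper_force: 50.3
```

The block is on the slot floor at the expected height. I release it and retreat upwards.

Call:
{"name": "servo_tool", "arguments": {"motion": [[0,0,-1.5,0,0,0,10],[0,0,0,0,0,0,22],[0,0,0,0,0,0,35],[0,0,0,0,0,0,40],[0,0,0,0,0,0,40],[0,0,-15,0,0,0,40],[0,0,-30,0,0,0,40],[0,0,-40,0,0,0,40],[0,0,-40,0,0,0,40],[0,0,-20,0,0,0,40],[0,0,0,0,0,0,40],[0,0,0,0,0,0,40]]}}

```text
clock: 31.0
position: [0.4831, 0.3242, 0.2554]
eef_rot: [-0.0, 0.795, 0.606, 0.001]
force: [-0.2, 0.6, -0.8]
gripper_width: 0.0341
gripper_force: 0.0
```

```bash
python3 - <<'E'
from kin import *
chk();im,pose=wlook("w9");i=im.astype(int)
L=np.array([[.009,.033,.12],[.009,-.033,.12],[-.009,-.033,.12],[-.009,.033,.12]])+[-.035,0,.012]
print("pred",wproj(W(RK,L),pose).round(0).tolist())
L[:,0]+=.07;print("dry pred",wproj(W(RK,L),pose).round(0).tolist())
m=((i[...,2]-i[...,0]>60)&(i[...,2]>170)).astype(np.uint8)
n,l,st,ce=cv2.connectedComponentsWithStats(m)
print([st[k].tolist() for k in range(1,n) if st[k,4]>200])
# silhouette from the side, block in place vs. image
sd=robot.get_image("side");cv2.imwrite("pics/s9.png",sd);tp=robot.get_image("top");cv2.imwrite("pics/t9.png",tp)
for n,im2,f in(("side",sd,"side0"),("top",tp,"top0")):
    d=np.abs(im2.astype(int)-cv2.imread(f"pics/{f}.png").astype(int)).sum(2)>60
    L[:,0]-=.0
    P=L-[.07,0,0];print(n,"pred top face",proj(n,W(RK,P)).round(0).tolist())
    k,lab,st,_=cv2.connectedComponentsWithStats(d.astype(np.uint8));print([s.tolist() for s in st[1:] if s[4]>60])
E
```

```text
[0.4831 0.3242 0.2554] [0.49 0.16 1.27 0.   1.72 0.76] 0.03406423846078089 [-0.2  0.6 -0.8] 0.0
in press [-0.1485  0.4525  0.2634] angle -1.2578233716600584 0.47557065469401644
pred [[325.0, 163.0], [324.0, 230.0], [306.0, 230.0], [305.0, 163.0]]
dry pred [[401.0, 162.0], [396.0, 230.0], [377.0, 230.0], [381.0, 162.0]]
[[0, 9, 149, 189, 13247], [275, 146, 144, 8, 1001], [284, 156, 18, 62, 445], [279, 160, 45, 74, 1296], [373, 163, 25, 72, 1193], [327, 227, 44, 7, 281]]
side pred top face [[316.0, 330.0], [331.0, 307.0], [337.0, 312.0], [322.0, 335.0]]
[[401, 122, 239, 232, 22652], [373, 159, 27, 14, 135], [358, 173, 19, 11, 116], [304, 174, 83, 67, 2546], [530, 234, 27, 46, 512], [325, 256, 21, 12, 67], [553, 259, 47, 50, 1277], [615, 258, 25, 55, 667], [303, 268, 49, 20, 324], [531, 283, 23, 27, 201], [346, 293, 14, 14, 113], [525, 295, 115, 105, 6196], [314, 307, 31, 52, 657], [583, 313, 21, 26, 254], [444, 352, 21, 43, 529], [234, 377, 50, 23, 701], [291, 393, 24, 7, 95]]
top pred top face [[163.0, 246.0], [186.0, 255.0], [183.0, 262.0], [160.0, 252.0]]
[[21, 182, 172, 218, 20540], [374, 228, 20, 31, 440], [159, 245, 37, 32, 463], [274, 257, 169, 143, 5339], [393, 276, 26, 38, 419], [194, 336, 120, 64, 2793], [276, 355, 33, 19, 354], [0, 373, 55, 27, 658]]
```

```bash
python3 -c "
from cell import robot
print(robot.sign_off())"
```

```text
the job is handed in; nothing more can be done
None
```

The block was wound clear of the rollers, taken off the feed table, and lowered to the bottom of the empty rack slot, then let go; I handed the job in at about 31 s without a verdict coming back, and the last pictures showed no sign that anything else had moved.

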